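Close up a magnet core on its rail

TASK

On the teaching-lab bench, five loose core blocks stand touching in the channel of the coil's rail. With the fingers pressing on the rear block only from behind, push the whole row along the channel as one train, keeping it together, until it is hard up against the end stop; then push the keeper bar fully closed across the channel behind it. Do not pinch or lift the blocks, leave the other things on the bench where they are, and finish clear of everything.

Things in the scene. Friction and masses are not known exactly. Their poses are not given: they have to be found in the camera images.
- core_rail: Fixed wooden plinth (x -170 to +215, y -85 to +50, top z = 25 mm) carrying a straight aluminium channel that ends at a steel stop with a copper coil behind it. Origin on the table plane under the channel's centre line; +x runs along the channel to the stop, z up. Channel: floor z = 28 mm, inner width 33 mm, walls 6 mm thick with tops at z = 36 mm, from x = -165 (open end) to the stop at x = +120 mm.
- stop_face (a point): Middle of the end stop's face that looks along the channel at the blocks (rail x = 120, y = 0, z = 47 mm). The stop plate is 60 mm wide, its top at z = 80 mm.
- keeper_pivot (a point): Vertical pivot of the keeper, beside the channel: rail x = -20, y = -50 mm, at half the keeper bar's height (z = 46 mm). Its hub is 18 mm across and 60 mm high. Fully closed, the bar's face towards the stop is at rail x = -15 mm, 5 mm behind a train that is fully home; a train that is not home stands in its way.
- keeper_tip (a point): End of the keeper bar, 75 mm from the pivot, on its centre line, at half its height. The bar is bright steel, 10 mm wide, z from 38 to 54 mm, so it passes above the channel walls.
- keeper (a joint): Keeper bar's swing about its vertical pivot. 0 rad: open, lying beside the channel and pointing away from the stop (rail -x). It swings clockwise seen from above, towards the channel, up to pi/2: fully closed on its own stop, straight across the channel (pointing to rail +y). Stays where it is left (friction about 0.05 N m).
- block_1: Core block 1 of 5 in the channel, the front one, nearest the stop. Dark grey ferrite with a small bright pin mark on top, 26 mm along the rail, 30 mm across, 38 mm tall (top at z = 66 mm), 110 to 190 g, loose; the whole row slides with about 4 to 10 N (a little more to start it). Origin at the centre of its underside; its x is along the rail.
- block_2: Core block 2 of 5 in the channel, counted from the stop. Dark grey ferrite with a small bright pin mark on top, 26 mm along the rail, 30 mm across, 38 mm tall (top at z = 66 mm), 110 to 190 g, loose; the whole row slides with about 4 to 10 N (a little more to start it). Origin at the centre of its underside; its x is along the rail.
- block_3: Core block 3 of 5 in the channel, counted from the stop. Dark grey ferrite with a small bright pin mark on top, 26 mm along the rail, 30 mm across, 38 mm tall (top at z = 66 mm), 110 to 190 g, loose; the whole row slides with about 4 to 10 N (a little more to start it). Origin at the centre of its underside; its x is along the rail.
- block_4: Core block 4 of 5 in the channel, counted from the stop. Dark grey ferrite with a small bright pin mark on top, 26 mm along the rail, 30 mm across, 38 mm tall (top at z = 66 mm), 110 to 190 g, loose; the whole row slides with about 4 to 10 N (a little more to start it). Origin at the centre of its underside; its x is along the rail.
- block_5: Core block 5 of 5 in the channel, the rear one, farthest from the stop. Dark grey ferrite with a small bright pin mark on top, 26 mm along the rail, 30 mm across, 38 mm tall (top at z = 66 mm), 110 to 190 g, loose; the whole row slides with about 4 to 10 N (a little more to start it). Origin at the centre of its underside; its x is along the rail.
- spare_bobbin: Bystander: loose copper bobbin, 52 mm across, 46 mm tall, near the rail. Origin centre of underside.
- spare_block: Bystander: a sixth block of the same size, standing on the table beside the rail (not in the channel); not part of the train. Origin centre of underside.
- brass_weight: Bystander: knobbed brass weight, 40 mm across, 54 mm tall, near the rail. Origin centre of underside.
- screwdriver: Bystander: screwdriver, 160 mm long, lying on the table. Origin under its middle.
- bulb_stand: Bystander: glass bulb on a round black foot (90 mm across), 200 mm tall. Origin centre of underside.
- mug: Bystander: white mug, 76 mm across, 85 mm tall. Origin centre of underside.
Not all that is in view belongs to the job. What is shaped like the block_5 but green is not meant.

How it is judged:
On the way, in this order (a step that is already met when the one before it is completed fails the run):
1. the whole train is against the end stop (x of block_1 in the frame of core_rail above 0.104 m and x of block_2 in the frame of core_rail above 0.076 m and x of block_3 in the frame of core_rail above 0.05 m and x of block_4 in the frame of core_rail above 0.024 m and x of block_5 in the frame of core_rail above -0.002 m and z of each of block_1, block_2, block_3, block_4, block_5 in the frame of core_rail below 0.033 m and angle between each of block_1, block_2, block_3, block_4, block_5's own z axis and vertical below 0.12 rad), for 0.2 s.
2. the keeper is closed behind the train, which is still home (x of block_1 in the frame of core_rail above 0.104 m and x of block_2 in the frame of core_rail above 0.076 m and x of block_3 in the frame of core_rail above 0.05 m and x of block_4 in the frame of core_rail above 0.024 m and x of block_5 in the frame of core_rail above -0.002 m and value of joint keeper above 1.45 rad), for 0.2 s.
At the end, for the whole second after the job is handed in: The front block is within 3 mm of the end stop and every other block within 5 mm of its place in the closed-up row; all five stand upright (tilt under 0.12 rad) on the channel floor (underside within 5 mm of it) at rest; the keeper is closed (joint above 1.45 rad, fully closed 1.57) (all of step 2 and z of each of block_1, block_2, block_3, block_4, block_5 in the frame of core_rail below 0.033 m and angle between each of block_1, block_2, block_3, block_4, block_5's own z axis and vertical below 0.12 rad and linear speed of each of block_1, block_2, block_3, block_4, block_5 below 0.01 m/s); the robot touches nothing.
It fails at once if a core block is lifted or carried (more than 10 mm off the channel floor) (z of any of block_1, block_2, block_3, block_4, block_5 in the frame of core_rail above 0.038 m).
It fails at once if the fingers press on another block of the train than the rear one (contact force between the fingers and block_1 above 1 N or contact force between the fingers and block_2 above 1 N or contact force between the fingers and block_3 above 1 N or contact force between the fingers and block_4 above 1 N).
It fails at once if the rear block is pinched or pushed from elsewhere than behind (touched while the grasp point is not behind its middle) (contact force between the fingers and block_5 above 1 N and x of the grasp point in the frame of block_5 above -0.005 m).
It fails at once if the train comes apart (a gap of more than 8 mm between neighbouring blocks) (distance between block_1 and block_2 above 0.034 m or distance between block_2 and block_3 above 0.034 m or distance between block_3 and block_4 above 0.034 m or distance between block_4 and block_5 above 0.034 m).
It fails at once if a bystander is moved by more than 15 mm (distance of any of spare_bobbin, spare_block, brass_weight, screwdriver, bulb_stand, mug from where it was at the start of the episode above 0.015 m).
It also fails if it takes over 45 s, if anything falls off the work surface, if the arm or the gripper's body presses on something with over 40 N, if the wrist force passes 120 N, or if a joint passes its speed limit or range.

ROBOT

A 6-joint arm with a two-finger parallel gripper is mounted at the origin on the work surface. World frame = base frame: x ahead of the robot, y to its left, z up, the work surface at z = 0. Lengths are in m, angles in rad, forces in N, time in s.
With the tool pointing down it reaches from about 0.35 to 0.975 m from the base axis. Payload 7.1 kg.
Tool frame: the origin (TCP) lies midway between the tips of the shut fingers; the grasp point (between the pads) lies ctrl.grip_point_offset behind it (ctrl.grip_point_offset is the distance from the TCP to the grasp point, in m); y points along the fingers, z is the direction in which the jaws open and shut, and the axes are right-handed (so a half turn about y gives the same grasp; the last joint's range is limited). The gripper opens to 88 mm and grips with 3 to 60 N. Pads are 20 mm wide; open, the fingers measure 115 mm over their backs; the gripper's body (75 mm by 178 mm) begins 61 mm behind the grasp point.
Start: joints at [1.142, 0.423, 1.63, -0, 1.089, -0.019], TCP at [0.249, 0.573, 0.223] pointing down, gripper open.
Joint ranges: [-3, 3], [-0.9, 2.11], [0.09, 2.58], [-1.31, 4.45], [0.11, 2.69], [-2.54, 2.54]. Speed limits (rad/s): [2.39, 2.39, 3.01, 3.14, 3.14, 3.14].

INTERFACE

Orientations are given as a unit quaternion [x, y, z, w].
In Python, from station import ctrl gives the robot as it stands. Calls block until the motion is done:
- ctrl.reach(position, orientation): joint-space move of the TCP to a pose.
- ctrl.servo_line(position, rate=0.15, orientation=None, f_stop=None): straight line of the TCP; orientation=None keeps the orientation; rate is the mean speed in m/s. With f_stop (N) it stops when the force on the tool has changed by that much, and returns True; else False.
- ctrl.movej(angles): joint-space move.
- ctrl.gripper_to(opening, grasp_force=None): opening from 0.0 (shut) to 1.0 (fully open); grasp_force is the grip in N (None keeps the last); returns when the fingers have stopped.
- ctrl.sleep(seconds).
- ctrl.ik(position, orientation): joint angles nearest the present ones, or None.
- ctrl.observe(): the state.
- ctrl.camera(name): name is "scene" or "top" or "wrist"; returns (picture, depth): 400x640x3 uint8, red, green, blue; 400x640 float32, m along the optical axis (not along the pixel's ray), 0 where there is no reading.
- ctrl.camera_info(name): a dict with "intrinsics" (3x3 intrinsics, pixels), "R" (3x3) and "t" (3): a world point X has camera coordinates R X + t; the wrist camera has in their place "tool_from_camera" (4x4, takes a point from camera to tool coordinates, whose origin is the TCP and whose axes are the tool frame's). Camera axes: x right, y down, z forward; pixel columns grow to the right and rows downward; lengths in m; the calibration is good to about 2 mm. A picture is of the moment at which its call begins: read the wrist's pose just before it. camera_info takes no time and is no camera call.
A pose or a line that the arm cannot do raises ctrl.IKError and nothing moves.
- ctrl.sign_off(): hands the job in, once; it reports no verdict.
The state is a dict: "clock": time; "q": joint angles; "qd": joint speeds; "joint_torque": joint torques, N m; "ee_pos": TCP position; "eef_rot": TCP orientation; "ft_force": force on the tool from outside, world axes, zero at the start; "torque": the same for the moment, N m; "opening": opening from 0.0 (shut) to 1.0 (fully open).
Only numpy, scipy, OpenCV 4.12 (cv2) and the standard library are available. Lean on these libraries where they do the work, as an engineer would, in place of code of your own. Each camera call takes 0.05 s, during which the arm holds its last target.

## Working session

There is one attempt and no reset: what is moved stays moved. The work goes in short steps, each a Python script; the robot and the scene stay as the last script left them, time stands still between calls to the robot, and variables do not carry over. Pictures are saved under pics/ and viewed, and the job is handed in when it is done.

```bash
mkdir -p pics; ls; python3 - <<'E'
from station import ctrl
import cv2,numpy as np
for n in ["scene","top"]:
    p,d=ctrl.camera(n); cv2.imwrite(f"pics/{n}0.png",p[:,:,::-1]); np.savez(f"pics/{n}0.npz",p=p,d=d)
    print(n,ctrl.camera_info(n))
s=ctrl.observe(); print(s); print(ctrl.grip_point_offset)
E
```

```text
pics
scene {'intrinsics': array([[510.96565374,   0.        , 312.85256969],
       [  0.        , 510.96565374, 197.61361807],
       [  0.        ,   0.        ,   1.        ]]), 'R': array([[ 0.00964365,  0.99994948, -0.00283637],
       [ 0.6589272 , -0.00848829, -0.75215882],
       [-0.75214489,  0.0053846 , -0.65897577]]), 't': array([-0.02988603, -0.29867929,  1.79208843])}
top {'intrinsics': array([[421.62983797,   0.        , 321.64651784],
       [  0.        , 421.62983797, 199.52223391],
       [  0.        ,   0.        ,   1.        ]]), 'R': array([[-0.00737564, -0.99996997,  0.00237695],
       [-0.98972524,  0.00696061, -0.1428128 ],
       [ 0.14279197, -0.00340586, -0.98974686]]), 't': array([0.01738136, 0.57114222, 1.08357919])}
{'clock': 0.1, 'q': array([ 1.14203467e+00,  4.23745631e-01,  1.63056193e+00, -1.43874342e-05,
        1.08858603e+00, -1.89799611e-02]), 'qd': array([-0.00110673, -0.00162528, -0.00194514,  0.00042024, -0.00020615,
       -0.00075985]), 'joint_torque': array([ 8.16867268e-04, -5.45617747e+01, -2.74326038e+01,  6.46145199e-02,
        1.87860557e-02, -2.12258072e-05]), 'ee_pos': array([0.24877903, 0.57284153, 0.22201145]), 'eef_rot': array([ 0.69276618, -0.14396353,  0.14376809, -0.69186723]), 'ft_force': array([ 0.41670297,  0.36516672, -1.01448818]), 'torque': array([ 0.05302307, -0.06189646, -0.02116135]), 'opening': 0.9985273436162202}
0.0187
```

View pics/scene0.png

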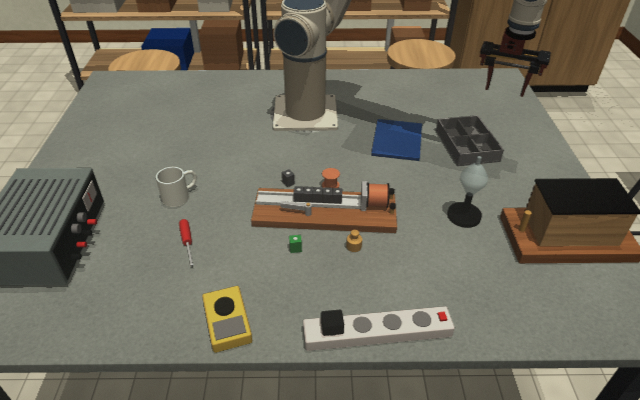

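View pics/top0.png

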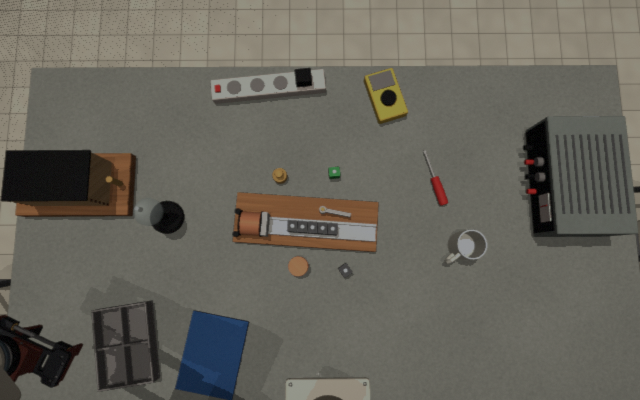

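```bash
python3 - <<'E'
import cv2,numpy as np
p=np.load("pics/top0.npz")['p'][180:285,220:390,::-1]
cv2.imwrite("pics/topcrop.png",cv2.resize(p,None,fx=4.7,fy=4.7,interpolation=cv2.INTER_CUBIC))
E
```

```text
(no output)
```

View pics/topcrop.png

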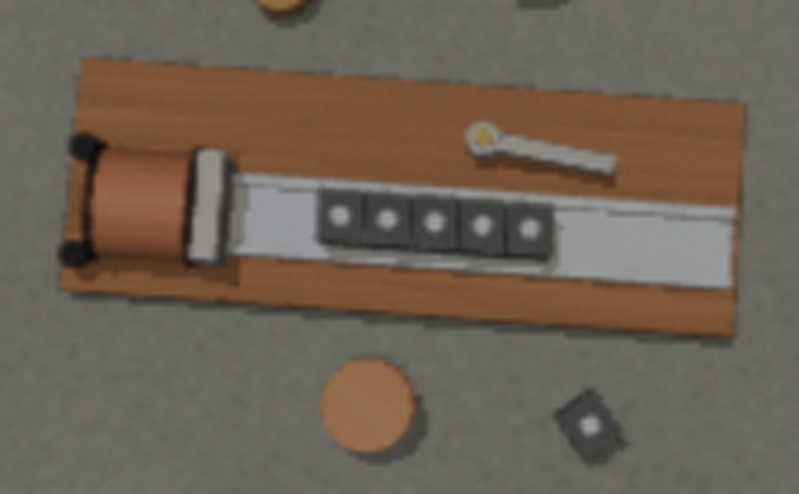

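Top view: the rail has its stop at the left (around px 265,224, world +y). The five pins run from (292,226) to (333,229), and the keeper hub is at (322,209) with its bar lying almost open to the right. Next I'll measure the rail pose.

```bash
cat > h.py <<'E'
import numpy as np,cv2
def ray(ci,px,z):
    K,R,t=ci["intrinsics"],np.array(ci["R"]),np.array(ci["t"])
    px=np.atleast_2d(np.asarray(px,float)); d=np.linalg.solve(K,np.c_[px,np.ones(len(px))].T)
    D=(R.T@d).T; C=-R.T@t
    return C+D*((z-C[2])/D[:,2])[:,None]
def wristci(ctrl,s):
    from scipy.spatial.transform import Rotation as Ro
    ci=ctrl.camera_info("wrist"); T=np.eye(4);T[:3,:3]=Ro.from_quat(s["eef_rot"]).as_matrix();T[:3,3]=s["ee_pos"]
    M=np.linalg.inv(T@ci["tool_from_camera"]); return dict(intrinsics=ci["intrinsics"],R=M[:3,:3],t=M[:3,3])
E
python3 - <<'E'
from station import ctrl
from h import *
p=np.load("pics/top0.npz")['p']; ci=ctrl.camera_info("top")
hsv=cv2.cvtColor(p,cv2.COLOR_RGB2HSV)
m=((hsv[...,0]<16)&(hsv[...,1]>90)).astype(np.uint8)*255
m[:185]=0;m[256:]=0;m[:,:228]=0;m[:,385:]=0
cs=max(cv2.findContours(m,0,1)[0],key=cv2.contourArea)
W=ray(ci,cs[:,0,:],0.025)
r=cv2.minAreaRect(W[:,:2].astype(np.float32)); print(r, cv2.boxPoints(r))
off=np.array([220,180])
pins=np.array([[340,215],[387,219],[434,222],[482,226],[530,229]])/4.7+off-.4
P=ray(ci,pins,.066); print(P); v=P[0]-P[4]; print(np.linalg.norm(v)/4, np.degrees(np.arctan2(v[1],v[0])))
print(ray(ci,np.array([[482,138]])/4.7+off-.4,.06),ray(ci,np.array([[613,164]])/4.7+off-.4,.054))
print('bystanders bobbin',ray(ci,np.array([[367,405]])/4.7+off,.046),'spare',ray(ci,np.array([[590,425]])/4.7+off,.038))
E
```

```text
((0.5144252181053162, 0.056836143136024475), (0.38339120149612427, 0.1349036693572998), 85.56819152832031) [[ 0.43236226 -0.12907411]
 [ 0.5668625  -0.13949846]
 [ 0.5964882   0.2427464 ]
 [ 0.4619879   0.25317073]]
[[ 0.50076967  0.0906053   0.066     ]
 [ 0.49838225  0.06477123  0.066     ]
 [ 0.49654599  0.03894689  0.066     ]
 [ 0.49415654  0.01258551  0.066     ]
 [ 0.49231772 -0.01376975  0.066     ]]
0.026179174511266806 85.37047739161613
[[0.54357692 0.01219111 0.06      ]] [[ 0.52917529 -0.06083105  0.054     ]]
bystanders bobbin [[0.39618193 0.07572588 0.046     ]] spare [[ 0.38418276 -0.04773458  0.038     ]]
```

```bash
cat >> h.py <<'E'
from scipy.spatial.transform import Rotation as Ro
yaw=np.radians(85.5); O=np.array([0.4955,0.0357])
u=np.array([np.cos(yaw),np.sin(yaw)]); v=np.array([-u[1],u[0]])
def w(x,y,z,o=None): return np.r_[(O if o is None else o)+x*1e-3*u+y*1e-3*v,z*1e-3]
def rail(P): P=np.atleast_2d(P)[:,:2]-O; return np.c_[P@u,P@v]*1e3
yt=np.array([0,0,-1.])
def quat(s=1):
    zt=s*np.r_[v,0]; return Ro.from_matrix(np.c_[np.cross(yt,zt),yt,zt]).as_quat()
E
python3 - <<'E'
from station import ctrl
from h import *
s=ctrl.observe(); print(Ro.from_quat(s["eef_rot"]).as_matrix().round(2)); print(ctrl.camera_info("wrist"))
for sg in (1,-1):
    for p in (w(-60,0,200),w(-90,0,42),w(-20,0,42),w(-70,-80,42)):
        print(sg,ctrl.ik(p,quat(sg)))
E
```

```text
[[ 0.92 -0.    0.4 ]
 [-0.4  -0.    0.92]
 [-0.   -1.   -0.  ]]
{'intrinsics': array([[304.89133748,   0.        , 322.90866292],
       [  0.        , 304.89133748, 199.37216537],
       [  0.        ,   0.        ,   1.        ]]), 'tool_from_camera': array([[-3.47710589e-04,  9.62835523e-01,  2.70088197e-01,
        -7.39141763e-02],
       [ 4.53754849e-05, -2.70088198e-01,  9.62835585e-01,
        -1.62639967e-01],
       [ 9.99999939e-01,  3.47043512e-04,  5.02233977e-05,
         3.72255291e-04],
       [ 0.00000000e+00,  0.00000000e+00,  0.00000000e+00,
         1.00000000e+00]])}
1 None
1 None
1 None
1 None
-1 [-7.33150736e-02  2.58479635e-01  1.93900355e+00 -4.44089210e-16
  9.44109468e-01  5.22474271e-03]
-1 [-1.34372875e-01  5.32213041e-01  2.01904076e+00 -4.44089210e-16
  5.90338851e-01 -5.58330583e-02]
-1 [ 7.81731148e-03  5.34719881e-01  2.01305452e+00 -4.44089210e-16
  5.93818255e-01  8.63571278e-02]
-1 [-9.15554462e-02  6.07903120e-01  1.84235058e+00 -4.44089210e-16
  6.91338955e-01 -1.30156299e-02]
```

```bash
python3 - <<'E'
from station import ctrl
from h import *
ctrl.gripper_to(0.0)
ctrl.reach(w(-90,0,200),quat(-1)); ctrl.sleep(.2)
s=ctrl.observe(); ci=wristci(ctrl,s)
p,d=ctrl.camera("wrist"); cv2.imwrite("pics/w1.png",p[:,:,::-1]); np.savez("pics/w1.npz",p=p,d=d,**ci)
print(s["clock"],s["ee_pos"],s["opening"],s["ft_force"])
E
```

```text
4.0333 [ 0.48856728 -0.05354115  0.19998891] 0.003010724740496091 [-0.26718573  0.68519658 -0.43124805]
```

View pics/w1.png

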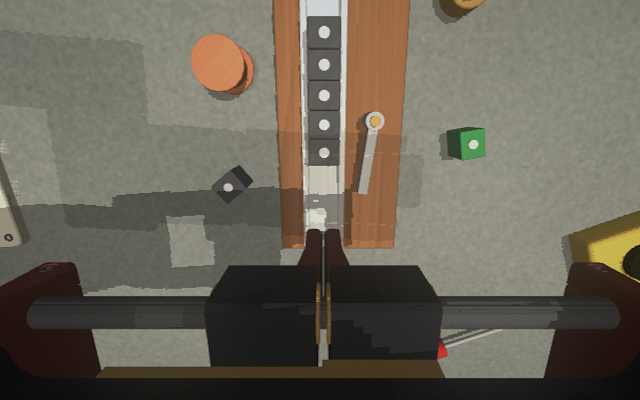

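Wrist view: the pins lie at column 324, rows 32 to 153. The hub is at (375,121), the bar tip at (363,193), and the shut fingertips at (323,232). The fingers are in line with the channel.

```bash
python3 - <<'E'
from h import *
z=np.load("pics/w1.npz"); p=z['p']; g=cv2.cvtColor(p,cv2.COLOR_RGB2GRAY)
m=(g>150).astype(np.uint8); m[:,:312]=0;m[:,336:]=0;m[162:]=0
n,l,st,c=cv2.connectedComponentsWithStats(m)
pins=np.array([c[i] for i in range(1,n) if 40<st[i,4]<300]); print(pins.round(1))
print(rail(ray(z,pins,.066)).round(1))
print('hub',rail(ray(z,[[375,121]],.06)),'tip',rail(ray(z,[[363,193]],.054)))
# rail edge lateral: wood edges at row 60, 200
for r in (200,225,240):
    hsv=cv2.cvtColor(p,cv2.COLOR_RGB2HSV)[r]; ii=np.where((hsv[250:430,0]<16)&(hsv[250:430,1]>90))[0]+250
    print(r,rail(ray(z,[[ii[0],r],[ii[-1],r]],.025)).round(1))
E
```

```text
[[323.9  31.6]
 [323.9  64.4]
 [323.8  95. ]
 [323.8 124.4]
 [323.7 152.5]]
[[ 54.   -0.9]
 [ 27.6  -0.9]
 [  1.5  -0.9]
 [-24.9  -0.9]
 [-51.3  -0.9]]
hub [[-21.83031751 -50.21421337]] tip [[-94.8704398  -42.12141076]]
200 [[-110.8   48. ]
 [-110.6  -84.4]]
225 [[-141.4   47.9]
 [-141.2  -84. ]]
240 [[-160.4   48.5]
 [-160.3  -84.1]]
```

```bash
python3 - <<'E'
from station import ctrl
from h import *
ctrl.servo_line(w(-92,-.5,41),rate=.1); s=ctrl.observe(); print(s["clock"],rail(s["ee_pos"]),s["ft_force"])
r=ctrl.servo_line(w(-45,-.5,41),rate=.03,f_stop=25); s=ctrl.observe(); print(r,s["clock"],rail(s["ee_pos"]),s["ft_force"])
si=s
p,d=ctrl.camera("top"); cv2.imwrite("pics/t2.png",cv2.resize(p[180:285,220:390,::-1],None,fx=4.7,fy=4.7,interpolation=2))
E
```

```text
5.825 [[-92.02040257  -0.9016924 ]] [-0.0912284  -0.22599627 -0.44133122]
False 7.5417 [[-44.94425592  -0.45850082]] [-0.00622669 -2.76287386  0.64854386]
```

View pics/t2.png

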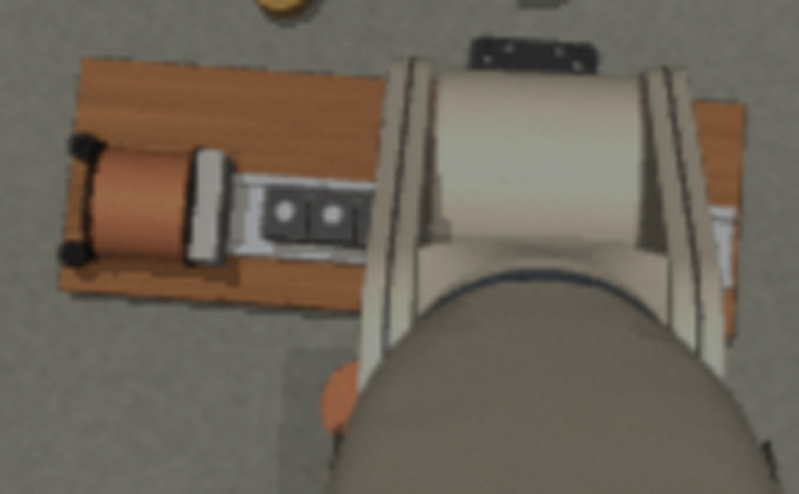

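Top view: the front pins are now at crop (285,211) and (331,214), about 30 mm further on. The row is upright and still together. I'll keep pushing to the stop.

```bash
python3 - <<'E'
from station import ctrl
from h import *
r=ctrl.servo_line(w(-12,-.5,41),rate=.025,f_stop=25); s=ctrl.observe(); print(r,s["clock"],rail(s["ee_pos"]),s["ft_force"])
ctrl.sleep(.3); s=ctrl.observe(); print(rail(s["ee_pos"]),s["ft_force"])
p,d=ctrl.camera("wrist"); cv2.imwrite("pics/w3.png",p[:,:,::-1]); np.savez("pics/w3.npz",p=p,d=d,**wristci(ctrl,s))
E
```

```text
True 8.5 [[-23.33690135  -0.44898247]] [ 0.36520465 -6.17001954  3.74963578]
[[-23.3400624   -0.39378224]] [ 0.22767397 -5.31216275  3.7611981 ]
```

View pics/w3.png

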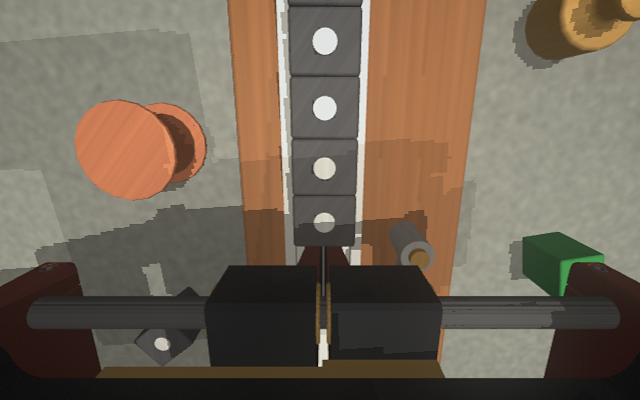

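Wrist view: the four rear blocks stand closed up and upright (pins from (325,41) to (324,222)). The travel so far matches the train being home. I'll press once more to confirm, then back off and look.

```bash
python3 - <<'E'
from station import ctrl
from h import *
r=ctrl.servo_line(w(-14,-.5,41),rate=.02,f_stop=25); s=ctrl.observe(); print(r,s["clock"],rail(s["ee_pos"]),s["ft_force"])
ctrl.sleep(.2)
ctrl.servo_line(w(-60,-.5,41),rate=.08)
ctrl.servo_line(w(-60,-.5,200),rate=.2); 
ctrl.sleep(.1); s=ctrl.observe(); print(s["clock"],s["ft_force"])
ci=wristci(ctrl,s);p,d=ctrl.camera("wrist"); cv2.imwrite("pics/w4.png",p[:,:,::-1]); np.savez("pics/w4.npz",p=p,d=d,**ci)
E
```

```text
True 9.1167 [[-23.38421351  -0.4129559 ]] [ 0.28780528 -4.36770469  4.31534018]
10.9667 [ 0.07547562  0.36870761 -0.47727037]
```

View pics/w4.png

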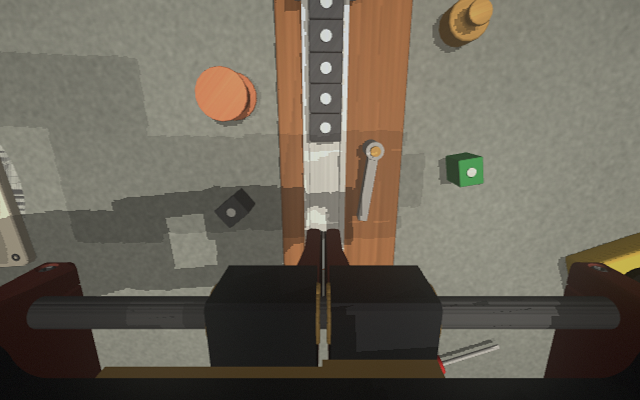

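```bash
python3 - <<'E'
from h import *
z=np.load("pics/w4.npz"); p=z['p']; g=cv2.cvtColor(p,cv2.COLOR_RGB2GRAY)
m=(g>150).astype(np.uint8); m[:,:314]=0;m[:,338:]=0;m[138:]=0
n,l,st,c=cv2.connectedComponentsWithStats(m)
pins=np.array([c[i] for i in range(1,n) if 40<st[i,4]<300])
print(rail(ray(z,pins,.066)).round(1))
print('hub',rail(ray(z,[[375,150.5]],.06)),'tip',rail(ray(z,[[363.5,220]],.054)))
E
```

```text
[[104.1  -0.9]
 [ 79.6  -1. ]
 [ 53.4  -1. ]
 [ 27.4  -1. ]
 [  1.3  -0.9]]
hub [[-20.93987985 -50.12669725]] tip [[-95.4828269  -42.68213551]]
```

The train is home: after the roughly 1 mm offset seen at the hub, block 5's pin reads about x = 2.5 mm and home is 3 mm. Next is the keeper, swept in an arc from behind.

```bash
python3 - <<'E'
from station import ctrl
from h import *
def pos(th,back=0,z=41,R=55):
    b=np.array([-np.cos(th),np.sin(th)]); n=np.array([np.sin(th),np.cos(th)])
    h=11.5*np.sin(th)+13.5*np.cos(th)
    c=np.array([-21.2,-50.5])+R*b-(5+h+back)*n
    return w(c[0],c[1],z)
ctrl.servo_line(pos(.1,14,110),rate=.2)
ctrl.servo_line(pos(.1,14),rate=.1)
s=ctrl.observe(); print(s["clock"],rail(s["ee_pos"]),s["ft_force"])
for th in np.linspace(.1,1.5,9):
    r=ctrl.servo_line(pos(th),rate=.06,f_stop=20); s=ctrl.observe(); print(round(th,2),r,s["clock"],rail(s["ee_pos"]).round(1),s["ft_force"].round(1))
    if r: break
if not r:
    e=pos(np.pi/2,-12); r=ctrl.servo_line(e,rate=.02,f_stop=12); s=ctrl.observe(); print(r,s["clock"],rail(s["ee_pos"]).round(1),s["ft_force"].round(1))
p,d=ctrl.camera("wrist"); cv2.imwrite("pics/w5.png",p[:,:,::-1])
E
```

```text
12.6083 [[-79.24942242 -78.80976257]] [ 0.33491011  0.5849518  -0.8620303 ]
0.1 False 12.9917 [[-77.8 -64.1]] [ 0.8 -0.3  0.5]
0.28 False 13.2917 [[-80.  -55.5]] [0.7 0.1 0.1]
0.45 False 13.6 [[-80.4 -45.8]] [ 0.1 -0.5  0.5]
0.62 False 13.9167 [[-79.  -35.9]] [ 0.3 -0.1 -0.7]
0.8 False 14.2417 [[-75.6 -26.1]] [0.1 0.4 0.3]
0.98 False 14.575 [[-70.1 -16.7]] [ 0.7 -0.6  0.4]
1.15 False 14.9167 [[-62.5  -8.3]] [ 0.2  0.7 -0.3]
1.32 False 15.2583 [[-53.1  -1.4]] [0.1 1.2 0.3]
1.5 False 15.6083 [[-42.1   3.5]] [ 0.1 -0.3 -0.4]
True 16.05 [[-38.2   3.6]] [-0.4 -6.1  3. ]
```

View pics/w5.png

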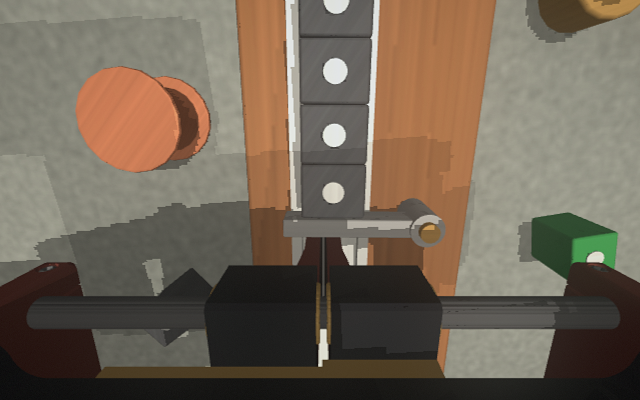

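Wrist view: the bar lies straight across the channel from (285,225) to the hub at (428,230), behind the rear block. The fingertip stopped at x = -38.2. With the finger offset from the train contact, a fully closed bar predicts -38.4. Now I'll retract and check.

```bash
python3 - <<'E'
from station import ctrl
from h import *
s=ctrl.observe(); r=rail(s["ee_pos"])[0]
ctrl.servo_line(w(r[0]-30,r[1],41),rate=.06)
ctrl.servo_line(w(r[0]-30,r[1],200),rate=.2); ctrl.sleep(.1)
s=ctrl.observe(); ci=wristci(ctrl,s);p,d=ctrl.camera("wrist"); cv2.imwrite("pics/w6.png",p[:,:,::-1]); np.savez("pics/w6.npz",p=p,d=d,**ci)
ctrl.movej([1.142,.423,1.63,0,1.089,-.019]); ctrl.sleep(.2)
s=ctrl.observe();print(s["clock"],s["ft_force"])
p,d=ctrl.camera("top"); np.savez("pics/t6.npz",p=p); cv2.imwrite("pics/t6.png",cv2.resize(p[150:285,220:390,::-1],None,fx=4.4,fy=4.4,interpolation=2))
a=np.load("pics/top0.npz")['p']; df=np.abs(a.astype(int)-p).max(2)
y,x=np.where(df[60:300,120:500]>50); print(len(x),x.min()+120,x.max()+120,y.min()+60,y.max()+60)
E
```

```text
20.3667 [0.18841294 0.15444618 0.27100582]
479 270 350 209 235
```

View pics/t6.png

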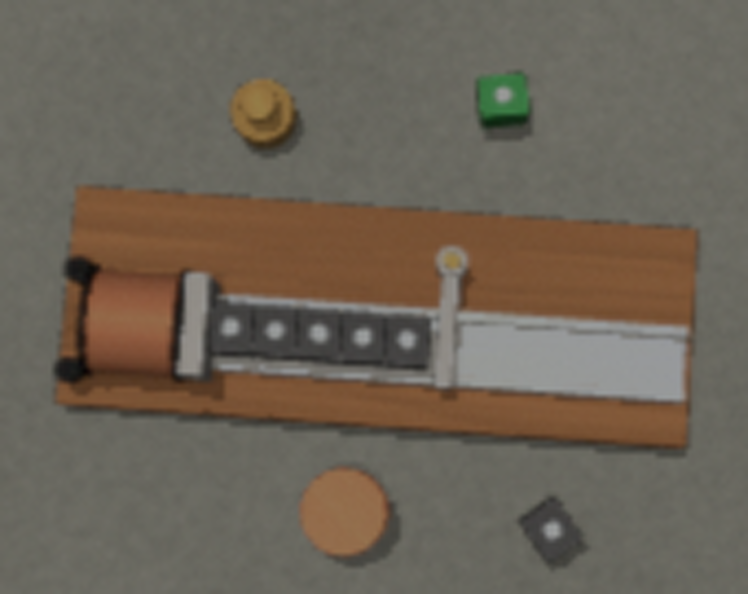

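View pics/w6.png

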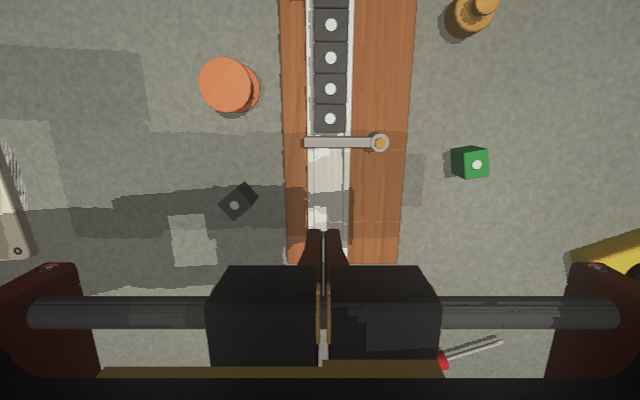

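Both views agree. The row is closed up against the stop (top crop pins from 230,327 to 407,340) and the bar is square across the channel (wrist 304,142 to 380,142). Compared with the first top image, only the channel and keeper area has changed, so I'm handing in.

```bash
python3 - <<'E'
from station import ctrl
ctrl.sign_off()
E
```

```text
the job is handed in; nothing more can be done
```

I pushed the five-block train home against the end stop from behind with the shut fingers, then swung the keeper closed behind it. The arm went back to its start pose, and I handed the job in at about 20.4 s.

- **Train:** It stopped firmly twice at the same place (within 0.05 mm). Block 5 measured about 2.5 mm along the rail after correcting a roughly 1 mm calibration offset (3 mm is fully home). Blocks 2 to 5 were closed up at about 26 mm spacing and upright. Block 1's own reading after the push was clipped at the picture edge, so I checked it only by eye in the final top view, where it sits against the stop.
- **Keeper:** The fingers stopped against it at -38.2 mm, where a fully closed bar predicts -38.4 mm. In the pictures it lies square across the channel.
- **Bench and clearance:** In the area of the top image I compared (the rail and all six bystanders), only the channel and keeper changed from start to finish. The force on the tool was near zero at the end, with the arm clear of everything.

No check failed. The first force stop came with only about 6 N still showing afterwards, which is why I pressed a second time.

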